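# Scan the sample pot and take its reading with the pen probe

## Task

Turn the blue sample pot so that its barcode label squarely faces the reader's window, and leave it standing upright in the middle of the reader's pad. Then take the orange pen probe from its slanted stand, dip its black tip about half way down into the pot for a second without pressing on the pot, and put the probe back in its stand, tip down as you found it. Leave the other things on the bench alone.

Things in the scene. Friction and masses are not known exactly. Their poses are not given: they have to be found in the camera images.
- pot: Loose open straight-sided blue plastic sample pot, 60 mm outer diameter, 80 mm tall, wall 4 mm, floor 5 mm, 140 g. Origin at the centre of its underside, z up; its +x axis points out through the middle of its white barcode label (31 mm wide, 50 mm tall). A white tab, 18 mm wide, on the rim stands over the label's middle.
- pot_label (a point): Middle of the pot's label on the outer wall, 30 mm from the pot's axis along its +x, 40 mm up.
- reader: Fixed label reader: black base plate 215 x 100 x 6 mm (x -55 to 160 mm) with a grey yellow-ringed pad, 67 mm across, for the pot, and a white block 60 x 80 mm, top 96 mm above the bench, whose black window with red line looks at the pad; red light bar on top. Origin on the bench under the pad's centre, z up; +x points from the pad to the block, whose near face is at 85 mm.
- reader_window (a point): Centre of the reader's window, 85 mm along +x from the pad's centre, 48 mm above the bench.
- pad (a point): Centre of the pad's upper face, 6 mm above the bench, where the pot stands.
- probe: Loose round orange pen probe, 160 mm long, 80 g: black tip shaft 12 mm in diameter for the first 55 mm, then a 22 mm orange body up to the black-banded top. Origin at the very tip, z along the probe to its top. It rests in the cradle, tip down; the part from 110 to 160 mm along z sticks out of the cradle's upper end: grip it there.
- cradle: Aluminium V trough on a fixed grey stand, leaning 30 degrees from vertical, upper end towards the robot. Origin: middle of the foot plate's upper face, where the probe's tip rests, 30 mm above the bench. z runs up the resting probe's axis, x square out of the open side (away from the robot and up), y level. The V's plates, on the -x side, end at z = 110 mm and reach 17 mm either side in y.
- amber_bottle: Bystander: amber reagent bottle with black cap, 72 mm in diameter, 150 mm tall; origin at the centre of its underside.
- tube_rack: Bystander: blue tube rack 120 x 85 x 35 mm with capped tubes standing 10 mm proud; origin at the centre of its underside.
- tip_box: Bystander: green box 120 x 80 x 50 mm; origin at the centre of its underside.
- vial: Bystander: small clear vial with white cap, 28 mm in diameter, 50 mm tall; origin at the centre of its underside.
There are look-alikes about, which are no part of the job. Of the things like the probe, leave any that is grey or turquoise; of the rest the larger one is meant.

How it is judged (in metres and radians):
On the way, in this order (a step that is already met when the one before it is completed fails the run):
1. the label faces the reader, the pot stands upright in the middle of the pad and is let go (angle between the x axis of pot and the x axis of reader, either way round below 0.3 rad and horizontal distance between pot_label and reader_window below 0.08 m and horizontal distance between pot and pad below 0.015 m and angle between pot's own z axis and vertical below 0.06 rad and height (world z) of pot below 0.01 m and contact force between each of the arm, the fingers and pot below 0.1 N and linear speed of pot below 0.02 m/s and angular speed of pot below 0.2 rad/s), for 0.3 s.
2. the probe's tip is at least 25 mm below the pot's rim, inside the pot, for half a second, with the label still facing the reader (z of probe in the frame of pot between 0.004 and 0.055 m and horizontal distance between probe and pot below 0.027 m and angle between the x axis of pot and the x axis of reader, either way round below 0.3 rad and horizontal distance between pot_label and reader_window below 0.08 m and horizontal distance between pot and pad below 0.015 m and angle between pot's own z axis and vertical below 0.06 rad and height (world z) of pot below 0.01 m), for 0.5 s.
At the end, for the whole second after the job is handed in: The pot stands upright (within 3 degrees) on the pad, within 15 mm of its centre, its label within 17 degrees of the reader's direction; the probe lies in its cradle, tip within 12 mm of the foot's middle and within 7 degrees of the cradle's axis; both at rest (angle between the x axis of pot and the x axis of reader, either way round below 0.3 rad and horizontal distance between pot_label and reader_window below 0.08 m and horizontal distance between pot and pad below 0.015 m and angle between pot's own z axis and vertical below 0.06 rad and height (world z) of pot below 0.01 m and linear speed of each of pot, probe below 0.02 m/s and angular speed of each of pot, probe below 0.2 rad/s and distance between probe and cradle below 0.012 m and angle between the z axis of probe and the z axis of cradle, either way round below 0.12 rad); the robot touches nothing.
It fails at once if the pot is tipped by more than 20 degrees (angle between pot's own z axis and vertical above 0.35 rad).
It fails at once if the probe is pressed on the pot with more than 10 N (contact force between probe and pot above 10 N).
It fails at once if another thing on the bench is moved by more than 20 mm (distance of any of amber_bottle, tube_rack, tip_box, vial from where it was at the start of the episode above 0.02 m).
It also fails if it takes over 64 s, if anything falls off the work surface, if the arm or the gripper's body presses on something with over 40 N, if the wrist force passes 120 N, or if a joint passes its speed limit or range.

## Robot

A 6-joint arm with a two-finger parallel gripper is mounted at the origin on the work surface. World frame = base frame: x ahead of the robot, y to its left, z up, the work surface at z = 0. Lengths are in m, angles in degrees, forces in N, time in s.
With the tool pointing down it reaches from about 0.35 to 0.925 m from the base axis. Payload 6.4 kg.
Tool frame: the origin (TCP) lies between the finger pads; the fingertips stand 8 mm ahead of it and the grasp point (between the pads) lies 11 mm behind it (env.tcp_to_tips is the distance from the TCP to the fingertips, in m); z points along the fingers, y is the line along which they close (so a half turn about z gives the same grasp; the last joint's range is limited). The gripper opens to 94 mm and grips with 3 to 60 N. Pads are 16 mm wide; open, the fingers measure 119 mm over their backs; the gripper's body (75 mm by 177 mm) begins 78 mm behind the grasp point.
Start: joints at [-75.751, 14.043, 89.255, -0, 76.702, -9.975], TCP at [0.267, -0.593, 0.192] pointing down, gripper open.
Joint ranges: [-179.41, 179.41], [-58.25, 129.5], [7.25, 145.43], [-54.29, 234.29], [11.92, 165.04], [-157.13, 157.13]. Speed limits (degrees/s): [147.25, 147.25, 180, 180, 180, 180].

## Interface

Orientations are given as a 3x3 rotation matrix whose columns are the frame's x, y, z axes.
In Python, from cell import env gives the robot as it stands.
- The arm moves only by the tool step_arm, never from a script. Its argument "targets" is a list of rows, each a list of 6 numbers: the shift along the tool's x, y, z scaled (see below), then the turn, a rotation vector about the tool's x, y, z scaled (see below). A call has 1 to 12 rows; each row is the pose to reach, as a shift and turn from the pose commanded when the call began, along the tool's axes at that moment, turning the shorter way round; what a row does not reach only later rows make up. The controller multiplies each number of a shift by 12 cm and each number of a turn by 180 degrees. A row lasts 1/10 s, in which the tool goes at most 50 mm and 8.59 degrees, less where a joint would pass 70% of its speed; a pose out of reach is approached as far as the arm can. A call with a number of a shift or a turn outside -1 to 1 is refused whole. A call with a gripper value outside its range is refused whole. "claw" is the opening, from -1 (shut) to 1 (fully open), set as the call begins (left out, the last holds). The fingers move at their own pace and stop on an object; "newtons" is the grip in N (left out, the last holds). Time passes only in rows, so rows that repeat a pose let the fingers close. It gives the time, the measured TCP pose, the force, the opening and the grip force at its end, in the units of the state.
- env.get_state(): the state, without advancing time (a new reading comes with each control period).
- env.camera(name): name is "scene" or "side" or "wrist"; returns the picture (384x512x3 uint8, blue, green, red); there is no depth.
- env.calibration(name): a dict with "fovy" (degrees; the focal length in pixels is half the picture's height over the tangent of half this angle, whatever the lens; pixels are square), "cx", "cy" (the principal point, pixels), "xyz" and "rotation" of the camera in the world; the wrist camera has in their place "mount" (4x4, takes a point from camera to tool coordinates, whose origin is the TCP and whose axes are the flange's). Camera axes: x right, y down, z forward; pixel columns grow to the right and rows downward; lengths in m; the calibration is good to about 2 mm. A picture is of the moment at which its call begins: read the wrist's pose just before it. calibration takes no time and is no camera call.
- env.close_job(): hands the job in; it is judged then, once.
The state is a dict: "t": time; "joint_positions": joint angles; "dq": joint speeds; "effort": joint torques, N m; "position": TCP position; "orientation": TCP orientation; "force": force on the tool from outside, world axes, zero at the start; "wrist_torque": the same for the moment, N m; "opening": finger opening in m; "grasp_force": force on a finger pad.
Only numpy, scipy, OpenCV 4.12 (cv2) and the standard library are available. Lean on these libraries where they do the work, as an engineer would, in place of code of your own. Each camera call takes 0.05 s, during which the arm holds its last target. There are 200 camera calls.

## Working session

There is one attempt and no reset: what is moved stays moved. The work goes in short steps, Python scripts to look and compute and a tool call to move; the robot and the scene stay as the last step left them, time stands still between calls to the robot, and variables do not carry over. Pictures are saved under pics/ and viewed, at most 11 in all, crops included, and the job is handed in when it is done.

Besides the shell and the picture viewer there is one more tool, called after "Call:" as name(argument=value, ...), one argument or row to a line, values as JSON. step_arm: Moves the arm, as the interface text tells. Its arguments: {"type":"object","properties":{"targets":{"type":"array"},"claw":{"type":"number"},"newtons":{"type":"number"}},"required":["targets"]}

```bash
mkdir -p pics
cat > h.py <<'E'
import numpy as np, cv2
from cell import env
E
python3 - <<'E'
from h import *
for n in ("scene","side","wrist"):
    im=env.camera(n); cv2.imwrite(f"pics/{n}0.png",im)
    c=env.calibration(n); print(n,{k:np.round(v,4).tolist() for k,v in c.items()})
a=cv2.imread("pics/scene0.png")
s=env.get_state(); print(s["position"],s["orientation"],s["t"],s["opening"])
E
```

```text
scene {'fovy': 55.1859, 'cx': 256.6128, 'cy': 192.3074, 'xyz': [1.2163, 0.4683, 0.8258], 'rotation': [[-0.5897, 0.583, -0.5589], [0.8074, 0.4407, -0.3923], [0.0176, -0.6826, -0.7306]]}
side {'fovy': 55.6941, 'cx': 252.2993, 'cy': 183.7318, 'xyz': [-0.0998, -0.7549, 0.6947], 'rotation': [[0.7297, -0.3406, 0.5929], [-0.6837, -0.3512, 0.6397], [-0.0097, -0.8721, -0.4891]]}
wrist {'fovy': 62.449, 'cx': 260.782, 'cy': 188.7348, 'mount': [[0.0002, -0.9726, -0.2327, 0.0668], [1.0, -0.0, 0.001, 0.0007], [-0.001, -0.2327, 0.9726, -0.1919], [0.0, 0.0, 0.0, 1.0]]}
[ 0.26659536 -0.59230357  0.19130066] [[ 9.11927046e-01  4.10352221e-01 -3.43202485e-04]
 [ 4.10352278e-01 -9.11925991e-01  1.41262332e-03]
 [ 2.66697849e-04 -1.42904333e-03 -9.99998943e-01]] 0.15 0.0941840279319469
```

View pics/scene0.png

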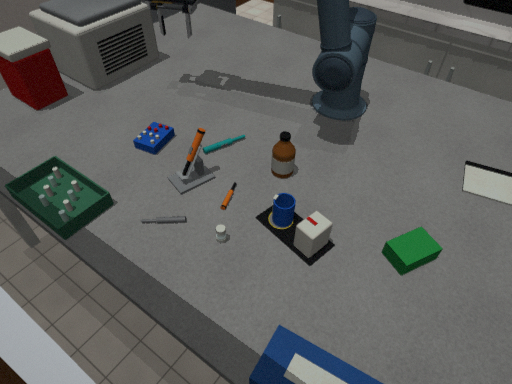

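View pics/side0.png

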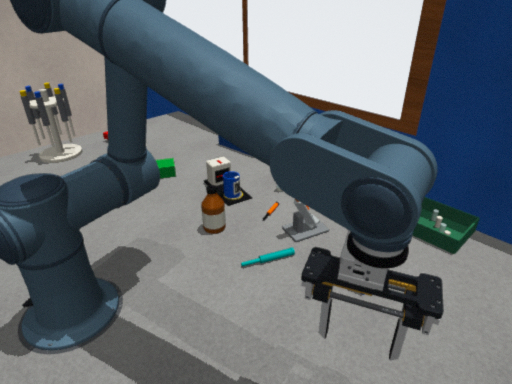

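Scene view shows four probe-like things: an orange probe in the stand (194,150), a small orange pen lying (229,196), a turquoise one (223,144) and a grey one (163,220). I choose the one at (194,150): it is orange, larger and in the stand. The pot is at (284,210) by the reader block (312,233), with its white tab near (276,198). In the side view the reader is at (220,170), the pot at (232,185) and the cradle at (305,220). Next is a close crop.

Run:
```python
from h import *
a=cv2.imread("pics/scene0.png"); b=cv2.imread("pics/side0.png")
r=lambda i,x,y,w,h,k:cv2.resize(i[y:y+h,x:x+w],None,fx=k,fy=k,interpolation=cv2.INTER_CUBIC)
top=np.hstack([r(a,250,180,90,90,4.4444),r(a,155,120,90,90,4.4444)])
bot=r(b,190,150,160,40,5)[:200]
bot=r(b,190,148,100,66,3); bot=np.hstack([bot,r(b,270,180,100,66,3)]); bot=cv2.copyMakeBorder(bot,0,0,0,800-bot.shape[1],0)
cv2.imwrite("pics/crop1.png",np.vstack([top,bot]))
```

```text
(no output)
```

View pics/crop1.png

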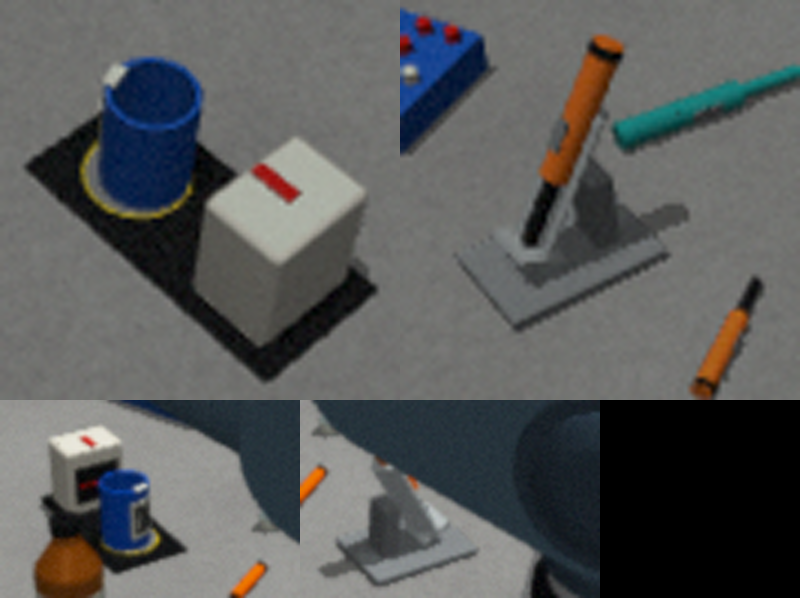

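The crop confirms the chosen probe: a large orange probe with a black tip, leaning in the grey V-stand. Its top is at crop (606,48) and its tip at (530,243). The pot stands off the pad's middle with the tab at crop (115,75), and the label faces away from the reader block.

```bash
cat > h.py <<'E'
import numpy as np, cv2
from cell import env
def cam(n,st=None):
    c=env.calibration(n)
    if n=="wrist":
        M=np.array(c["mount"]);R=np.array(st["orientation"]);p=np.array(st["position"])
        return c,R@M[:3,:3],p+R@M[:3,3]
    return c,np.array(c["rotation"]),np.array(c["xyz"])
def ray(n,u,v,z,st=None):
    c,R,p=cam(n,st); f=192/np.tan(np.radians(c["fovy"]/2))
    d=R@np.array([(u-c["cx"])/f,(v-c["cy"])/f,1]); return p+d*(z-p[2])/d[2]
def proj(n,P,st=None):
    c,R,p=cam(n,st); f=192/np.tan(np.radians(c["fovy"]/2)); q=R.T@(np.array(P)-p)
    return np.array([q[0]*f/q[2]+c["cx"],q[1]*f/q[2]+c["cy"]])
def move(P,R=None,st=None):
    """row numbers to take the tool to P,R from the state's pose"""
    from scipy.spatial.transform import Rotation as Q
    st=st or env.get_state();R0=np.array(st["orientation"]);R=R0 if R is None else R
    return np.round(np.r_[R0.T@(np.array(P)-st["position"])/.12, Q.from_matrix(R0.T@R).as_rotvec()/np.pi],4)
E
python3 - <<'E'
from h import *
k=4.4444
g=lambda x,y,z,ox=250,oy=180:ray("scene",ox+x/k-.4,oy+y/k-.4,z)
L=g(25,165,.006);B=g(268,380,.006);Rr=g(377,288,.006)
print("plate",L,B,Rr, np.linalg.norm(B-L),np.linalg.norm(Rr-B))
ux=(B-L)/np.linalg.norm(B-L);uy=(Rr-B)/np.linalg.norm(Rr-B)
print("reader x",ux, "yaw",np.degrees(np.arctan2(ux[1],ux[0])), "origin",L+.055*ux+.05*uy)
print("pad ring",g(137,178,.006))
for z in(.08,.086): print("rim",g(153,93,z),"tab",g(115,75,z+.003))
tip=g(130,243,.03,155,120);top=g(206,48,.1686,155,120)
print("tip",tip,"top",top,np.linalg.norm(top-tip),np.degrees(np.arctan2(*(top-tip)[[1,0]])))
for x,y in((57,255),(118,328),(268,252)): print("base",g(x,y,.005,155,120))
print(ray("scene",284,165,.075),ray("scene",286,136,.15))
E
```

```text
plate [0.66912274 0.08158588 0.006     ] [0.71397918 0.28988734 0.006     ] [0.61792753 0.31023559 0.006     ] 0.2130765056284431 0.09818335189946416
reader x [2.10518008e-01 9.77589980e-01 1.04208864e-15] yaw 77.84728942714018 origin [0.6317868 0.1457157 0.006    ]
pad ring [0.63446029 0.1455575  0.006     ]
rim [0.62540721 0.14555309 0.08      ] tab [0.62945738 0.11992874 0.083     ]
rim [0.63016097 0.14814949 0.086     ] tab [0.63419762 0.12274263 0.089     ]
tip [ 0.6815701  -0.18354737  0.03      ] top [ 0.61269497 -0.15771534  0.1686    ] 0.15691092080441155 159.44113830565132
base [ 0.70491945 -0.23668235  0.005     ]
base [ 0.73015369 -0.15249513  0.005     ]
base [ 0.61210012 -0.11932133  0.005     ]
[0.5012506  0.06457009 0.075     ] [0.46378646 0.04060697 0.15      ]
```

Run:
```python
from h import *
print(move([.60,-.17,.30]))
```

```text
[ 3.978  -2.0704 -0.9018  0.      0.      0.    ]
```

Call:
step_arm(
  targets=[
    [1,-0.5,-0.3,0,0,0],
    [1,-0.5,-0.3,0,0,0],
    [1,-0.5,-0.3,0,0,0],
  ],
  claw=1,
)

```text
t: 0.45
position: [0.3526, -0.487, 0.2285]
orientation: [[0.912, 0.41, 0.0], [0.41, -0.912, 0.001], [0.0, -0.0, -1.0]]
force: [0.3, -0.8, -0.2]
opening: 0.094
grasp_force: 0.0
```

Call:
step_arm(
  targets=[
    [1,-0.5,-0.3,0,0,0],
    [1,-0.5,-0.3,0,0,0],
    [1,-0.5,-0.3,0,0,0],
  ],
)

```text
t: 0.75
position: [0.4376, -0.3827, 0.2648]
orientation: [[0.912, 0.411, 0.001], [0.411, -0.912, -0.0], [0.0, 0.0, -1.0]]
force: [0.4, -1.0, -0.9]
opening: 0.0943
grasp_force: 0.0
```

Call:
step_arm(
  targets=[
    [1,-0.5,-0.3,0,0,0],
    [1,-0.5,-0.3,0,0,0],
    [1,-0.5,-0.3,0,0,0],
  ],
)

```text
t: 1.05
position: [0.5224, -0.2787, 0.3009]
orientation: [[0.911, 0.411, 0.001], [0.411, -0.911, -0.0], [0.0, 0.0, -1.0]]
force: [0.6, -0.1, 0.0]
opening: 0.0945
grasp_force: 0.0
```

Call:
step_arm(
  targets=[
    [1,-0.5,0,0,0,0],
    [1,-0.5,0,0,0,0],
    [1,-0.5,0,0,0,0],
    [1,-0.5,0,0,0,0],
  ],
)

```text
t: 1.45
position: [0.6075, -0.1735, 0.2995]
orientation: [[0.91, 0.415, -0.0], [0.415, -0.91, 0.001], [0.0, -0.001, -1.0]]
force: [-0.9, -0.4, -0.1]
opening: 0.094
grasp_force: 0.0
```

Run:
```python
from h import *
import json
s=env.get_state(); im=env.camera("wrist"); cv2.imwrite("pics/w1.png",im)
json.dump({k:np.array(s[k]).tolist() for k in("position","orientation")},open("w1.json","w"))
```

```text
(no output)
```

View pics/w1.png

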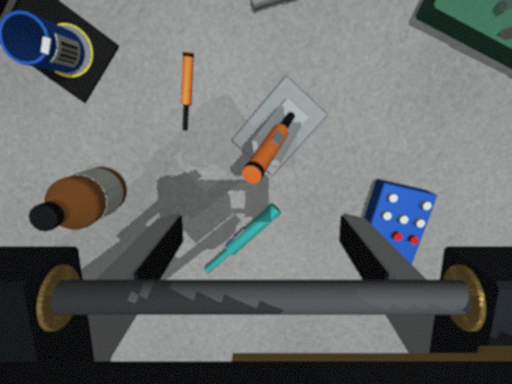

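Call:
step_arm(
  targets=[
    [0.37,-0.81,0,0,0,0],
    [0.37,-0.81,0,0,0,0],
    [0.37,-0.81,0,0,0,0],
  ],
)

```text
t: 1.8
position: [0.6059, -0.0673, 0.3002]
orientation: [[0.911, 0.413, -0.0], [0.413, -0.911, 0.001], [0.0, -0.001, -1.0]]
force: [-0.2, -0.8, 0.0]
opening: 0.0937
grasp_force: 0.0
```

Call:
step_arm(
  targets=[
    [0.37,-0.81,0,0,0,0],
    [0.37,-0.81,0,0,0,0],
    [0.37,-0.81,0,0,0,0],
  ],
)

```text
t: 2.1
position: [0.6067, 0.0391, 0.3002]
orientation: [[0.911, 0.413, -0.0], [0.413, -0.911, 0.001], [0.0, -0.001, -1.0]]
force: [0.0, 0.4, 0.1]
opening: 0.0939
grasp_force: 0.0
```

Call:
step_arm(
  targets=[
    [0.37,-0.81,0.3,0,0,-0.28],
    [0.37,-0.81,0.3,0,0,-0.28],
    [0.37,-0.81,0.3,0,0,-0.28],
    [0.37,-0.81,0.3,0,0,-0.28],
    [0.37,-0.81,0.3,0,0,-0.28],
    [0.37,-0.81,0.3,0,0,-0.28],
    [0.37,-0.81,0.3,0,0,-0.28],
    [0.37,-0.81,0.3,0,0,-0.28],
  ],
)

```text
t: 2.9
position: [0.608, 0.142, 0.2641]
orientation: [[0.269, 0.963, -0.0], [0.963, -0.269, -0.0], [-0.0, 0.0, -1.0]]
force: [-0.4, -0.6, -0.2]
opening: 0.0942
grasp_force: 0.0
```

Wrist view 1 shows the probe with its top at about (253,174) and its tip near (291,116) on the foot. The foot plate's corners are (286,77), (326,115), (274,175) and (233,139). The pot at top left shows its label facing away from the block.

Run:
```python
from h import *
import json
s=env.get_state(); im=env.camera("wrist"); cv2.imwrite("pics/w2.png",im)
json.dump({k:np.array(s[k]).tolist() for k in("position","orientation")},open("w2.json","w"))
s1=json.load(open("w1.json")); b=cv2.imread("pics/w1.png")
hsv=cv2.cvtColor(b,cv2.COLOR_BGR2HSV); m=cv2.inRange(hsv,(3,140,100),(18,255,255)); m[:, :225]=0; m[:100]=0; m[200:]=0
ys,xs=np.nonzero(m); print("orange",xs.mean(),ys.mean(),xs.min(),xs.max(),ys.min(),ys.max())
print(cv2.fitLine(np.c_[xs,ys].astype(np.float32),cv2.DIST_L2,0,.01,.01).ravel())
print("tip",ray("wrist",291,116,.033,s1),"top",ray("wrist",253,174,.1686,s1))
for u,v in((286,77),(326,115),(274,175),(233,139)): print("base",ray("wrist",u,v,.006,s1))
```

```text
orange 263.2690582959641 155.72533632286996 242 287 124 182
[  0.5400542  -0.8416302 263.26907   155.72534  ]
tip [ 0.68157444 -0.18678487  0.033     ] top [ 0.60847826 -0.164505    0.1686    ]
base [ 0.72907711 -0.1585081   0.006     ]
base [ 0.70536961 -0.23604803  0.006     ]
base [ 0.5905998  -0.20411638  0.006     ]
base [ 0.61513236 -0.12387308  0.006     ]
```

View pics/w2.png

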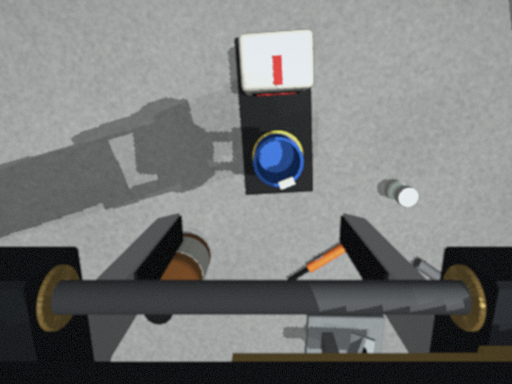

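Wrist view 2 shows the reader plate with corners near (243,194) and (312,191), the block at (276,60) and the pot rim centred near (278,162). The tab is at (287,184), pointing away from the block. The yellow ring shows mainly above the rim.

Run:
```python
from h import *
import json
s=json.load(open("w2.json")); b=cv2.imread("pics/w2.png")
hsv=cv2.cvtColor(b,cv2.COLOR_BGR2HSV)
roi=np.zeros(b.shape[:2],np.uint8); roi[100:200,235:325]=255
m=cv2.inRange(hsv,(100,100,60),(130,255,255))&roi
c=max(cv2.findContours(m,0,1)[0],key=cv2.contourArea); h=cv2.convexHull(c); (u,v),r=cv2.minEnclosingCircle(h); print("blue",u,v,r,cv2.fitEllipse(h))
t=cv2.inRange(hsv,(0,0,150),(180,60,255))&roi; ys,xs=np.nonzero(t); tu,tv=xs.mean(),ys.mean(); print("tab",tu,tv,len(xs))
y=cv2.inRange(hsv,(20,100,80),(35,255,255))&roi; ys,xs=np.nonzero(y)
P=np.array([ray("wrist",a,bb,.006,s)[:2] for a,bb in zip(xs,ys)])
A=np.c_[2*P,np.ones(len(P))]; sol=np.linalg.lstsq(A,(P**2).sum(1),rcond=None)[0]; print("ring",sol[:2],np.sqrt(sol[2]+sol[:2]@sol[:2]),len(P))
for z in(.08,.086):
  rc=ray("wrist",u,v,z,s); tc=ray("wrist",tu,tv,z+.004,s); print("rim",rc,"r",np.linalg.norm(ray("wrist",u+r,v,z,s)-rc),"tab",tc,np.degrees(np.arctan2(*(tc-rc)[[1,0]])))
# base plate dark region
d=cv2.inRange(hsv,(0,0,0),(180,255,45)); d[:90]=0;d[200:]=0;d[:,:235]=0;d[:,325:]=0
for rng in((100,130),(175,190)):
  L=[];R=[]
  for row in range(*rng,5):
    xs=np.nonzero(d[row])[0]; L.append((xs.min(),row)); R.append((xs.max()+1,row))
  print(rng,"left",ray("wrist",*L[2],.006,s),L[2],"right",ray("wrist",*R[2],.006,s),R[2])
w=cv2.inRange(hsv,(0,0,140),(180,60,255)); w[100:]=0;w[:,:225]=0;w[:,330:]=0
c=max(cv2.findContours(w,0,1)[0],key=cv2.contourArea); q=cv2.boxPoints(cv2.minAreaRect(c)); Q=[ray("wrist",*p,.096,s)[:2] for p in q]; print("block",np.round(Q,4),np.mean(Q,0))
```

```text
blue 277.89483642578125 160.56069946289062 26.752254486083984 ((277.8985290527344, 161.3959503173828), (50.96932601928711, 53.07009506225586), 152.4047393798828)
tab 296.96898449224614 163.19409704852427 1999
ring [0.6331704  0.14117301] 0.03586185950951637 176
rim [0.63109707 0.14665391 0.08      ] r 0.031976743787442925 tab [0.65200189 0.13816158 0.084     ] -22.108857797509714
rim [0.63101791 0.14760093 0.086     ] r 0.031466333216384174 tab [0.65158461 0.1392558  0.09      ] -22.085324193076822
(100, 130) left [0.60113266 0.21650396 0.006     ] (np.int64(241), 110) right [0.69274708 0.19089422 0.006     ] (np.int64(310), 110)
(175, 190) left [0.57951101 0.11244651 0.006     ] (np.int64(247), 185) right [0.66089133 0.08968128 0.006     ] (np.int64(305), 185)
block [[0.6213 0.3235]
 [0.7237 0.2949]
 [0.7022 0.1997]
 [0.5926 0.2303]] [0.65994028 0.2620779 ]
```

Run:
```python
from h import *
import json
s=json.load(open("w2.json"))
g=lambda u,v,z:ray("wrist",u,v,z,s)[:2]
a=lambda d:np.degrees(np.arctan2(d[1],d[0]))
bl,br,tr=g(245,194,.006),g(313,191,.006),g(312.5,95,.006)
print("plate",bl,br,tr,np.linalg.norm(br-bl),a(br-bl)+90,a(tr-br))
x=(tr-br)/np.linalg.norm(tr-br); print("pad from plate end",(bl+br)/2+.055*x)
Q=[g(*p,.096) for p in((239,38),(312,30),(313,87),(243,94))]; print(np.round(Q,4),np.mean(Q,0),a(Q[0]-Q[3]),a(Q[1]-Q[2]),a(Q[1]-Q[0])+90,a(Q[2]-Q[3])+90)
c=np.mean(Q,0)
for yw in(74,76,78): print(yw,"pad from block",c-.115*np.array([np.cos(np.radians(yw)),np.sin(np.radians(yw))]))
rc=g(277.9,161.0,.08);t=g(287,184,.083);print("rim",rc,"tab yaw",a(t-rc))
im=cv2.imread("pics/w2.png")[20:210,225:335]; cv2.imwrite("pics/w2c.png",cv2.resize(im,None,fx=3,fy=3,interpolation=cv2.INTER_CUBIC))
```

```text
plate [0.57290812 0.10023436] [0.67002768 0.07777242] [0.70068246 0.20929423] 0.09968323663948152 76.97753051819303 76.87987669946399
pad from plate end [0.63395254 0.14256768]
[[0.6249 0.2852]
 [0.7004 0.2721]
 [0.6882 0.2166]
 [0.613  0.23  ]] [0.656633   0.25100714] 77.89033279325263 77.64123257507589 80.15739492812486 79.85844617578628
74 pad from block [0.62493471 0.14046205]
76 pad from block [0.62881198 0.13942313]
78 pad from block [0.63272316 0.13852017]
rim [0.63096707 0.14614111] tab yaw -83.51977622286391
```

View pics/w2c.png

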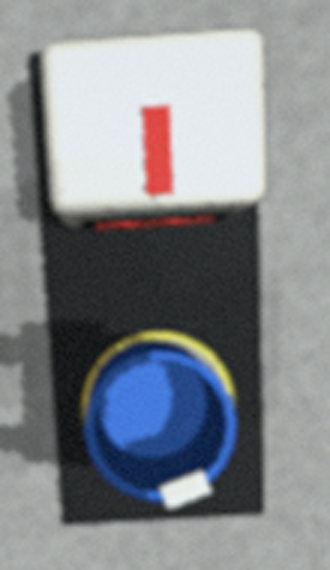

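The crop confirms the tab at (287,183), facing away from the block. The label yaw is about -83°, the reader yaw about 77° and the pad at (0.6335, 0.142). I grip the pot and turn it +160°.

Call:
step_arm(
  targets=[
    [0.083,0.176,0.2,0,0,0],
    [0.083,0.176,0.5,0,0,0],
    [0.083,0.176,0.9,0,0,0],
    [0.083,0.176,0.9,0,0,0],
  ],
)

```text
t: 3.35
position: [0.6259, 0.1467, 0.1483]
orientation: [[0.267, 0.964, -0.014], [0.964, -0.267, -0.001], [-0.005, -0.013, -1.0]]
force: [-0.9, -0.1, -1.8]
opening: 0.0939
grasp_force: 0.0
```

Call:
step_arm(
  targets=[
    [0,0,0.3,0,0,0],
    [0,0,0.6,0,0,0],
    [0,0,0.92,0,0,0],
    [0,0,0.92,0,0,0],
    [0,0,0.92,0,0,0],
  ],
)

```text
t: 3.85
position: [0.6319, 0.1475, 0.0478]
orientation: [[0.266, 0.964, 0.002], [0.964, -0.266, 0.0], [0.0, 0.002, -1.0]]
force: [0.2, 0.0, 0.4]
opening: 0.0936
grasp_force: 0.0
```

Call:
step_arm(
  targets=[
    [0,0,0,0,0,0],
    [0,0,0,0,0,0],
    [0,0,0,0,0,0],
    [0,0,0,0,0,0],
    [0,0,0,0,0,0],
    [0,0,0,0,0,0],
    [0,0,0,0,0,0],
    [0,0,0,0,0,0],
  ],
  claw=-1,
  newtons=12,
)

```text
t: 4.65
position: [0.631, 0.1477, 0.0463]
orientation: [[0.265, 0.964, 0.0], [0.964, -0.265, 0.0], [0.0, 0.0, -1.0]]
force: [-3.3, 0.2, 4.3]
opening: 0.0587
grasp_force: 11.9
```

Call:
step_arm(
  targets=[
    [0,0,-0.06,0,0,0],
    [0,0,-0.06,0,0,-0.044],
    [0,0,-0.06,0,0,-0.088],
    [0,0,-0.06,0,0,-0.132],
    [0,0,-0.06,0,0,-0.176],
    [0,0,-0.06,0,0,-0.22],
    [0,0,-0.06,0,0,-0.264],
    [0,0,-0.06,0,0,-0.308],
    [0,0,-0.06,0,0,-0.352],
    [0,0,-0.06,0,0,-0.396],
    [0,0,-0.06,0,0,-0.444],
    [0,0,-0.06,0,0,-0.444],
  ],
)

```text
t: 5.85
position: [0.6304, 0.1475, 0.0525]
orientation: [[-0.903, 0.43, -0.001], [0.43, 0.903, -0.0], [0.001, -0.0, -1.0]]
force: [-1.2, 0.3, -1.6]
opening: 0.0593
grasp_force: 11.9
```

Call:
step_arm(
  targets=[
    [0,0,0,0,0,-0.044],
    [0,0,0,0,0,-0.088],
    [0,0,0,0,0,-0.132],
    [0,0,0,0,0,-0.176],
    [0,0,0,0,0,-0.22],
    [0,0,0,0,0,-0.264],
    [0,0,0,0,0,-0.308],
    [0,0,0,0,0,-0.352],
    [0,0,0,0,0,-0.396],
    [0,0,0,0,0,-0.444],
    [0,0,0,0,0,-0.444],
    [0,0,0,0,0,-0.444],
  ],
)

```text
t: 7.05
position: [0.6306, 0.1476, 0.0528]
orientation: [[-0.585, -0.811, -0.0], [-0.811, 0.585, 0.0], [0.0, 0.0, -1.0]]
force: [0.4, -0.7, -0.7]
opening: 0.0592
grasp_force: 11.9
```

Run:
```python
from h import *
s=env.get_state(); print(s["t"],s["position"],s["opening"],s["joint_positions"])
print(move([.633,.142,s["position"][2]]))
im=env.camera("wrist"); cv2.imwrite("pics/w3.png",im)
```

```text
7.05 [0.63063329 0.14758366 0.05277568] 0.059195995230790964 [ 3.15868292e+00  2.24079481e+01  9.43852470e+01  2.32057565e-03
  6.32286993e+01 -1.41025412e+02]
[ 0.0262 -0.0432 -0.      0.      0.      0.    ]
```

View pics/w3.png

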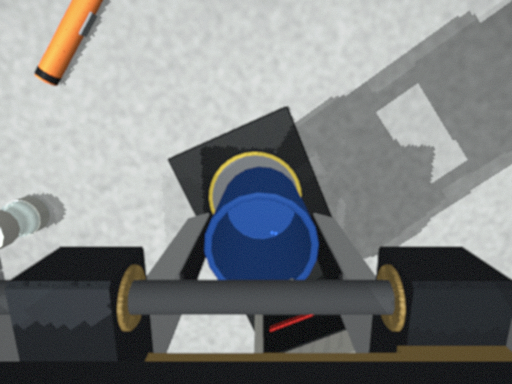

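The pot is held, rim ellipse centred near (262,240), and the pad ring's far arc peaks near (255,152). The plate's far end edge runs from (169,159) to (288,107).

Run:
```python
from h import *
s=env.get_state(); g=lambda u,v,z:ray("wrist",u,v,z,s)[:2]
print("rim L/R/top",g(205,242,.092),g(318,242,.092),g(262,193,.092), "mid",(g(205,242,.092)+g(318,242,.092))/2)
b=cv2.imread("pics/w3.png");hsv=cv2.cvtColor(b,cv2.COLOR_BGR2HSV)
y=cv2.inRange(hsv,(20,100,80),(35,255,255)); y[:140]=0;y[230:]=0;y[:,:190]=0;y[:,320:]=0; ys,xs=np.nonzero(y)
P=np.array([g(a,bb,.006) for a,bb in zip(xs,ys)])
sol=np.linalg.lstsq(np.c_[2*P,np.ones(len(P))],(P**2).sum(1),rcond=None)[0]; print("ring",sol[:2],np.sqrt(sol[2]+sol[:2]@sol[:2]),len(P))
e=g(288,107,.006)-g(169,159,.006); print("plate end",g(288,107,.006),g(169,159,.006),np.linalg.norm(e),np.degrees(np.arctan2(e[1],e[0])))
```

```text
rim L/R/top [0.6527626  0.12797135] [0.605404   0.16205306] [0.61363948 0.12397365] mid [0.6290833 0.1450122]
ring [0.63281639 0.14150842] 0.035005689379970874 673
plate end [0.57295924 0.10033274] [0.66783093 0.07904891] 0.09722982307461056 167.3554303452598
```

Call:
step_arm(
  targets=[
    [0.019,-0.045,0,0,0,0],
    [0.019,-0.045,0.03,0,0,0],
    [0.019,-0.045,0.055,0,0,0],
    [0.019,-0.045,0.055,0,0,0],
    [0.019,-0.045,0.055,0,0,0],
  ],
)

```text
t: 7.6
position: [0.6339, 0.1426, 0.0462]
orientation: [[-0.582, -0.814, -0.0], [-0.814, 0.582, -0.0], [0.0, 0.0, -1.0]]
force: [0.0, -0.9, -0.3]
opening: 0.0594
grasp_force: 11.9
```

Call:
step_arm(
  targets=[
    [0,0,0,0,0,0],
    [0,0,0,0,0,0],
    [0,0,0,0,0,0],
    [0,0,0,0,0,0],
    [0,0,0,0,0,0],
    [0,0,0,0,0,0],
  ],
  claw=1,
)

```text
t: 8.2
position: [0.6339, 0.1426, 0.0464]
orientation: [[-0.581, -0.814, 0.0], [-0.814, 0.581, 0.0], [-0.0, -0.0, -1.0]]
force: [-0.4, -0.1, -0.2]
opening: 0.0939
grasp_force: 0.0
```

Call:
step_arm(
  targets=[
    [0,0,-0.3,0,0,0],
    [0,0,-0.6,0,0,0],
    [0,0,-1,0,0,0],
    [0,0,-1,0,0,0],
  ],
)

```text
t: 8.6
position: [0.6385, 0.143, 0.1751]
orientation: [[-0.581, -0.814, 0.014], [-0.814, 0.581, 0.001], [-0.009, -0.011, -1.0]]
force: [1.1, 0.5, 0.6]
opening: 0.0943
grasp_force: 0.0
```

Call:
step_arm(
  targets=[
    [0,0,-0.4,0,0,0],
    [0,0,-0.8,0,0,0],
    [0,0,-1,0,0,0],
    [0,0,-1,0,0,0],
  ],
)

```text
t: 9.0
position: [0.636, 0.1428, 0.2914]
orientation: [[-0.581, -0.814, 0.009], [-0.814, 0.581, 0.0], [-0.005, -0.007, -1.0]]
force: [0.6, 1.0, -0.1]
opening: 0.0939
grasp_force: 0.0
```

Run:
```python
from h import *
import json
s=env.get_state(); im=env.camera("wrist"); a=env.camera("scene"); cv2.imwrite("pics/w4f.png",im)
json.dump({k:np.array(s[k]).tolist() for k in("position","orientation")},open("w4.json","w"))
print(s["position"],s["joint_positions"],s["t"])
r=cv2.resize(a[180:270,250:340],(400,400),interpolation=cv2.INTER_CUBIC)
cv2.imwrite("pics/w4.png",np.hstack([cv2.resize(im[60:260,160:360],(400,400)),r]))
```

```text
[0.63597182 0.14278478 0.29142771] [ 2.70691376e+00  1.04144546e+01  8.31701024e+01 -1.87489950e-03
  8.59132358e+01 -1.41762307e+02] 9.0
```

View pics/w4.png

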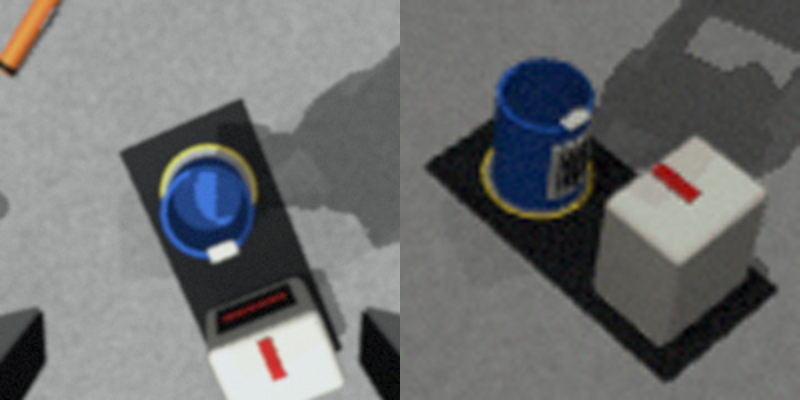

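The pot stands on the pad ring and its tab and label face the block's window (wrist crop: rim centre (207,209), tab (222,251)). The scene crop shows the barcode towards the block. Now I go for the probe.

```bash
cat >> h.py <<'E'
def grip_R(yaw=163.5,lean=30):
    a,l=np.radians([yaw,lean]); z=-np.array([np.sin(l)*np.cos(a),np.sin(l)*np.sin(a),np.cos(l)])
    y=np.array([np.sin(a),-np.cos(a),0]); return np.c_[np.cross(y,z),y,z]
E
python3 - <<'E'
from h import *
import json
s=json.load(open("w4.json")); g=lambda u,v,z:ray("wrist",u,v,z,s)[:2]
c=g(263.5,164.5,.086);t=g(271,185.5,.089);d=t-c;print("rim",c,"label yaw",np.degrees(np.arctan2(d[1],d[0])))
b=cv2.imread("pics/w4f.png");hsv=cv2.cvtColor(b,cv2.COLOR_BGR2HSV)
y=cv2.inRange(hsv,(20,100,80),(35,255,255)); y[:125]=0;y[170:]=0;y[:,:235]=0;y[:,:][:,295:]=0; ys,xs=np.nonzero(y)
P=np.array([g(a,bb,.006) for a,bb in zip(xs,ys)])
sol=np.linalg.lstsq(np.c_[2*P,np.ones(len(P))],(P**2).sum(1),rcond=None)[0]; print("ring",sol[:2],np.sqrt(sol[2]+sol[:2]@sol[:2]),len(P))
m=cv2.inRange(hsv,(100,100,60),(130,255,255)); m[:120]=0;m[210:]=0;m[:,:220]=0;m[:,310:]=0
h=cv2.convexHull(max(cv2.findContours(m,0,1)[0],key=cv2.contourArea));print(cv2.minEnclosingCircle(h))
R=grip_R();print(R); zc=-R[:,2]; P=np.array([.6816,-.185,.03])+.236*zc; print(P)
print(move(P,R))
E
```

```text
rim [0.63307561 0.14080997] label yaw 74.38587377082982
ring [0.63317224 0.14101553] 0.03549979756678514 183
((262.7767639160156, 164.06088256835938), 25.599523544311523)
[[-0.83036225  0.28401534  0.47940987]
 [ 0.2459645   0.95881973 -0.14200767]
 [-0.5         0.         -0.8660254 ]]
[ 0.56845927 -0.15148619  0.234382  ]
[ 2.3096 -0.9832  0.4251  0.1032 -0.1449  0.3847]
```

Call:
step_arm(
  targets=[
    [0.75,-0.35,0,0,0,0],
    [0.75,-0.35,0,0,0,0],
    [0.75,-0.35,0,0,0,0],
  ],
)

```text
t: 9.4
position: [0.6139, 0.0408, 0.2828]
orientation: [[-0.586, -0.811, -0.006], [-0.811, 0.586, -0.001], [0.004, 0.004, -1.0]]
force: [-0.6, 1.2, 0.4]
opening: 0.0937
grasp_force: 0.0
```

Call:
step_arm(
  targets=[
    [0.75,-0.35,0,0,0,0],
    [0.75,-0.35,0,0,0,0],
    [0.75,-0.35,0,0,0,0],
    [0.75,-0.35,0,0,0,0],
  ],
)

```text
t: 9.8
position: [0.6004, -0.0381, 0.2839]
orientation: [[-0.601, -0.799, -0.006], [-0.799, 0.601, -0.011], [0.013, -0.001, -1.0]]
force: [0.0, 0.1, 0.1]
opening: 0.094
grasp_force: 0.0
```

Run:
```python
from h import *
R=grip_R(); P=np.array([.6816,-.185,.03])-.236*R[:,2]
print(env.get_state()["position"],move(P,R))
```

```text
[ 0.60042249 -0.03810222  0.28385237] [ 0.9099 -0.3547  0.4242  0.0983 -0.1487  0.3779]
```

Call:
step_arm(
  targets=[
    [0.1,-0.04,0,0.01,-0.015,0.038],
    [0.2,-0.08,0.05,0.02,-0.03,0.076],
    [0.3,-0.12,0.1,0.03,-0.045,0.114],
    [0.4,-0.16,0.15,0.04,-0.06,0.152],
    [0.5,-0.2,0.2,0.05,-0.075,0.19],
    [0.6,-0.24,0.25,0.06,-0.09,0.228],
    [0.7,-0.28,0.3,0.07,-0.105,0.266],
    [0.8,-0.32,0.35,0.08,-0.12,0.304],
    [0.91,-0.35,0.42,0.09,-0.135,0.342],
    [0.91,-0.355,0.424,0.098,-0.149,0.378],
    [0.91,-0.355,0.424,0.098,-0.149,0.378],
    [0.91,-0.355,0.424,0.098,-0.149,0.378],
  ],
)

```text
t: 11.0
position: [0.5696, -0.1507, 0.2364]
orientation: [[-0.83, 0.28, 0.482], [0.242, 0.96, -0.14], [-0.502, 0.0, -0.865]]
force: [-0.7, -0.1, 0.1]
opening: 0.0934
grasp_force: 0.0
```

Run:
```python
from h import *
import json
s=env.get_state(); im=env.camera("wrist"); cv2.imwrite("pics/w5.png",im)
json.dump({k:np.array(s[k]).tolist() for k in("position","orientation")},open("w5.json","w"))
print(s["position"],s["orientation"],s["joint_positions"])
R=grip_R(); o=np.array([.6816,-.185,.03])
print([proj("wrist",o-d*R[:,2],s) for d in (0,.055,.11,.16)])
```

```text
[ 0.56962143 -0.1507384   0.23638844] [[-8.30161775e-01  2.79681176e-01  4.82296452e-01]
 [ 2.41946372e-01  9.60092908e-01 -1.40298118e-01]
 [-5.02288146e-01  2.19742040e-04 -8.64700278e-01]] [ -29.11722316  -15.71182486  118.19462545    8.63331642   48.3220154
 -106.93998071]
[array([260.28284954, 161.52511809]), array([260.30455037, 168.54475225]), array([260.33337695, 177.86937359]), array([260.36923793, 189.46943304])]
```

View pics/w5.png

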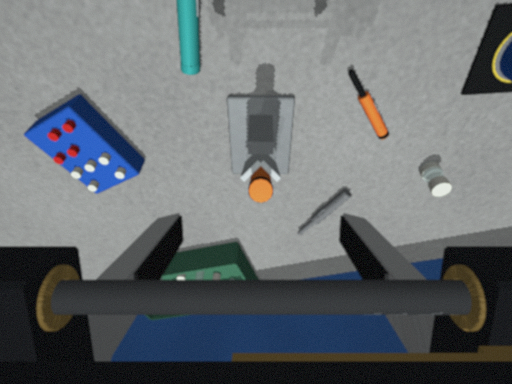

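Straight along the probe's axis, its top disc is at (261,190), against the predicted (260.4,189.5). The axis estimate is good, so I advance along tool z.

Call:
step_arm(
  targets=[
    [0,0,0.3,0,0,0],
    [0,0,0.6,0,0,0],
    [0,0,0.8,0,0,0],
    [0,0,0.93,0,0,0],
    [0,0,0.93,0,0,0],
    [0,0,0.93,0,0,0],
  ],
)

```text
t: 11.65
position: [0.6238, -0.1678, 0.1407]
orientation: [[-0.829, 0.283, 0.483], [0.244, 0.959, -0.142], [-0.503, 0.0, -0.864]]
force: [1.2, -0.7, -0.1]
opening: 0.094
grasp_force: 0.0
```

Call:
step_arm(
  targets=[
    [0,0,0,0,0,0],
    [0,0,0,0,0,0],
    [0,0,0,0,0,0],
    [0,0,0,0,0,0],
    [0,0,0,0,0,0],
    [0,0,0,0,0,0],
    [0,0,0,0,0,0],
    [0,0,0,0,0,0],
    [0,0,0,0,0,0],
    [0,0,0,0,0,0],
  ],
  claw=-1,
  newtons=20,
)

```text
t: 12.65
position: [0.6234, -0.1678, 0.1404]
orientation: [[-0.828, 0.284, 0.483], [0.246, 0.959, -0.142], [-0.503, 0.001, -0.864]]
force: [-0.2, 0.8, 0.3]
opening: 0.0201
grasp_force: 20.0
```

Run:
```python
from h import *
s=env.get_state(); print(s["t"],s["position"],s["orientation"],s["opening"],s["grasp_force"],s["force"])
R=grip_R(); print(R.T@(s["position"]-np.array([.6816,-.185,.03])))
```

```text
12.65 [ 0.62338206 -0.16777939  0.14040858] [[-0.82833934  0.28376442  0.4830442 ]
 [ 0.24570559  0.9588934  -0.14195848]
 [-0.50347066  0.00109687 -0.86401163]] 0.020133184621511376 19.994063079357147 [-0.16257295  0.75980139  0.32368171]
[-2.62665590e-03 -2.33310659e-05 -1.25972350e-01]
```

Call:
step_arm(
  targets=[
    [-0.02,0,-0.02,0,0,0],
    [-0.04,0,-0.15,0,0,0],
    [-0.05,0,-0.3,0,0,0],
    [-0.05,0,-0.5,0,0,0],
    [-0.05,0,-0.75,0,0,0],
    [-0.05,0,-1,0,0,0],
    [-0.05,0,-1,0,0,0],
  ],
)

```text
t: 13.35
position: [0.5714, -0.153, 0.252]
orientation: [[-0.825, 0.284, 0.489], [0.243, 0.959, -0.146], [-0.51, -0.001, -0.86]]
force: [1.0, -0.6, -0.3]
opening: 0.0205
grasp_force: 20.0
```

Run:
```python
from h import *
s=env.get_state(); print(s["position"],s["opening"],move([.60,-.08,.30],grip_R(163.5,0)))
```

```text
[ 0.57135298 -0.15303788  0.25204666] 0.020490729488930385 [-2.526e-01  6.509e-01 -3.158e-01 -4.000e-04  1.704e-01  2.000e-04]
```

Call:
step_arm(
  targets=[
    [-0.06,0.1,-0.12,0,0.04,0],
    [-0.12,0.3,-0.2,0,0.08,0],
    [-0.18,0.5,-0.28,0,0.12,0],
    [-0.25,0.65,-0.32,0,0.15,0],
    [-0.25,0.65,-0.32,0,0.17,0],
    [-0.25,0.65,-0.32,0,0.17,0],
    [-0.25,0.65,-0.32,0,0.17,0],
  ],
)

```text
t: 14.05
position: [0.5986, -0.0795, 0.2933]
orientation: [[-0.959, 0.284, -0.008], [0.284, 0.959, 0.003], [0.008, 0.001, -1.0]]
force: [0.4, 0.6, -1.9]
opening: 0.0202
grasp_force: 20.0
```

Run:
```python
from h import *
s=env.get_state(); print(s["position"],s["orientation"],move([.633,.141,.30],grip_R(163.5,0)))
```

```text
[ 0.59859207 -0.07948424  0.29333408] [[-9.58851313e-01  2.83803516e-01 -7.72812895e-03]
 [ 2.83788519e-01  9.58882215e-01  2.99558362e-03]
 [ 8.26052257e-03  6.79165024e-04 -9.99965651e-01]] [ 2.4690e-01  1.8432e+00 -5.2300e-02  2.0000e-04 -2.6000e-03  1.0000e-04]
```

Call:
step_arm(
  targets=[
    [0.03,0.3,-0.03,0,0,0],
    [0.08,0.6,-0.05,0,0,0],
    [0.12,0.92,-0.05,0,0,0],
    [0.12,0.92,-0.05,0,0,0],
  ],
)

```text
t: 14.45
position: [0.6156, 0.0339, 0.301]
orientation: [[-0.96, 0.28, -0.006], [0.28, 0.96, 0.004], [0.006, 0.002, -1.0]]
force: [-0.0, -0.3, -1.7]
opening: 0.0203
grasp_force: 20.0
```

Call:
step_arm(
  targets=[
    [0.03,0.3,0,0,0,0],
    [0.08,0.6,0,0,0,0],
    [0.12,0.92,0,0,0,0],
    [0.12,0.92,0,0,0,0],
    [0.12,0.92,0,0,0,0],
  ],
)

```text
t: 14.95
position: [0.6333, 0.14, 0.3011]
orientation: [[-0.959, 0.283, -0.006], [0.283, 0.959, 0.002], [0.007, -0.0, -1.0]]
force: [0.1, -0.0, -0.2]
opening: 0.0204
grasp_force: 20.0
```

Run:
```python
from h import *
s=env.get_state(); a=env.camera("scene"); b=env.camera("side")
print(s["position"],s["orientation"],s["opening"],move([.633,.141,.30],grip_R(163.5,0)))
p=np.array(s["position"]); z=np.array(s["orientation"])[:,2]
print("pred tip",proj("scene",p+.126*z),proj("side",p+.126*z),"top",proj("scene",p-.034*z))
r=lambda i,x,y,w,h,k:cv2.resize(i[y:y+h,x:x+w],None,fx=k,fy=k,interpolation=cv2.INTER_CUBIC)
cv2.imwrite("pics/s6.png",np.hstack([r(a,240,130,100,130,4),r(b,185,90,100,130,4)]))
```

```text
[0.63328111 0.13996141 0.30111032] [[-9.59021689e-01  2.83259124e-01 -6.45515496e-03]
 [ 2.83253452e-01  9.59043407e-01  1.79579657e-03]
 [ 6.69944957e-03 -1.06237068e-04 -9.99977553e-01]] 0.02039859260948527 [ 0.0089  0.0152  0.0121  0.     -0.0021 -0.0004]
pred tip [283.43413102 176.20889721] [231.39161616 151.8460844 ] top [288.19996475 124.74712416]
```

View pics/s6.png

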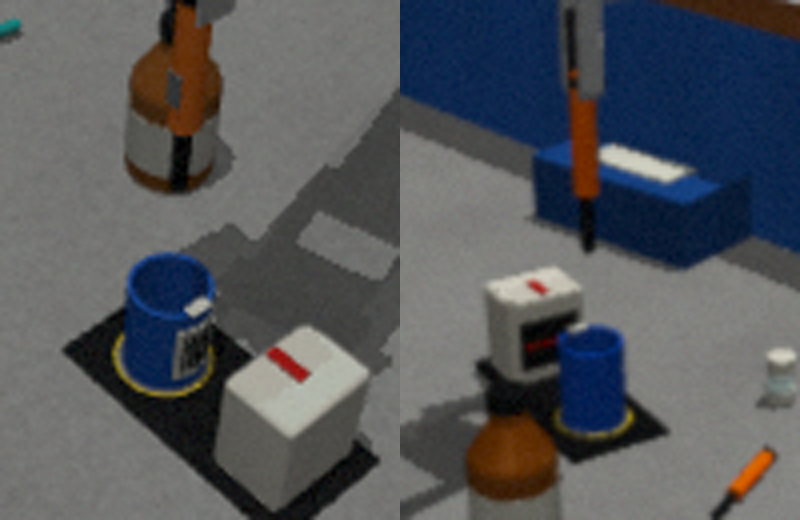

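The probe hangs vertically. Its tip is at scene (284,177) against a predicted (283.4,176.2), and at side (231.6,152.3) against (231.4,151.8), so it is over the pot centre. Lowering now.

Call:
step_arm(
  targets=[
    [0.01,0.012,0.2,0,-0.002,0],
    [0.01,0.012,0.4,0,-0.002,0],
    [0.01,0.012,0.54,0,-0.002,0],
    [0.01,0.012,0.54,0,-0.002,0],
  ],
)

```text
t: 15.45
position: [0.631, 0.141, 0.2336]
orientation: [[-0.958, 0.285, -0.006], [0.285, 0.958, 0.0], [0.006, -0.001, -1.0]]
force: [-0.3, 0.5, -0.9]
opening: 0.0206
grasp_force: 20.0
```

Call:
step_arm(
  targets=[
    [0,0,0.1,0,0,0],
    [0,0,0.2,0,0,0],
    [0,0,0.3,0,0,0],
    [0,0,0.42,0,0,0],
    [0,0,0.54,0,0,0],
    [0,0,0.54,0,0,0],
  ],
)

```text
t: 16.05
position: [0.6308, 0.1423, 0.1686]
orientation: [[-0.959, 0.284, -0.006], [0.284, 0.959, 0.0], [0.005, -0.001, -1.0]]
force: [-0.4, -0.3, -0.9]
opening: 0.0205
grasp_force: 20.0
```

Call:
step_arm(
  targets=[
    [0,0,0,0,0,0],
    [0,0,0,0,0,0],
    [0,0,0,0,0,0],
    [0,0,0,0,0,0],
    [0,0,0,0,0,0],
    [0,0,0,0,0,0],
    [0,0,0,0,0,0],
    [0,0,0,0,0,0],
    [0,0,0,0,0,0],
    [0,0,0,0,0,0],
    [0,0,0,0,0,0],
    [0,0,0,0,0,0],
  ],
)

```text
t: 17.25
position: [0.6327, 0.1424, 0.1721]
orientation: [[-0.959, 0.284, -0.0], [0.284, 0.959, 0.001], [0.0, 0.001, -1.0]]
force: [0.1, 0.4, -0.6]
opening: 0.0202
grasp_force: 20.0
```

Call:
step_arm(
  targets=[
    [0,0,-0.1,0,0,0],
    [0,0,-0.25,0,0,0],
    [0,0,-0.5,0,0,0],
    [0,0,-0.75,0,0,0],
    [0,0,-1,0,0,0],
    [0,0,-1,0,0,0],
  ],
)

```text
t: 17.85
position: [0.6352, 0.1425, 0.2991]
orientation: [[-0.959, 0.284, 0.011], [0.284, 0.959, 0.001], [-0.01, 0.004, -1.0]]
force: [0.3, -0.2, -0.0]
opening: 0.0204
grasp_force: 20.0
```

Call:
step_arm(
  targets=[
    [-0.03,-0.3,-0.1,0,0,0],
    [-0.08,-0.6,-0.1,0,0,0],
    [-0.12,-0.92,-0.1,0,0,0],
    [-0.12,-0.92,-0.1,0,0,0],
  ],
)

```text
t: 18.25
position: [0.6144, 0.0287, 0.3031]
orientation: [[-0.958, 0.288, -0.002], [0.288, 0.958, -0.0], [0.002, -0.001, -1.0]]
force: [-0.3, 1.0, -1.3]
opening: 0.0204
grasp_force: 20.0
```

Call:
step_arm(
  targets=[
    [-0.03,-0.3,0,0,0,0],
    [-0.08,-0.6,0,0,0,0],
    [-0.12,-0.92,0,0,0,0],
    [-0.12,-0.92,0,0,0,0],
    [-0.12,-0.92,0,0,0,0],
  ],
)

```text
t: 18.75
position: [0.5974, -0.0775, 0.3032]
orientation: [[-0.959, 0.285, -0.001], [0.285, 0.959, 0.002], [0.002, 0.001, -1.0]]
force: [-0.2, 0.3, -1.7]
opening: 0.0208
grasp_force: 20.0
```

Run:
```python
from h import *
s=env.get_state(); R=grip_R()
# grip pose recorded, 110 mm back along the axis, 4 mm clear of the V (towards -tool x)
G=np.array([.6234,-.1678,.1404]); print(s["position"],s["opening"],move(G-.118*R[:,2]-.005*R[:,0],R))
```

```text
[ 0.59744777 -0.07746863  0.30320129] 0.02080358018107328 [ 3.320e-02 -6.610e-01  4.834e-01  3.000e-04 -1.672e-01 -3.000e-04]
```

Call:
step_arm(
  targets=[
    [0.0,-0.1,0,0,-0.045,0],
    [0.0,-0.3,0.05,0,-0.09,0],
    [0.0,-0.5,0.1,0,-0.13,0],
    [0.02,-0.66,0.2,0,-0.167,0],
    [0.033,-0.661,0.3,0,-0.167,0],
    [0.033,-0.661,0.4,0,-0.167,0],
    [0.033,-0.661,0.483,0,-0.167,0],
    [0.033,-0.661,0.483,0,-0.167,0],
    [0.033,-0.661,0.483,0,-0.167,0],
  ],
)

```text
t: 19.65
position: [0.5724, -0.1522, 0.2465]
orientation: [[-0.83, 0.283, 0.481], [0.245, 0.959, -0.141], [-0.501, 0.001, -0.866]]
force: [0.5, 0.2, -0.6]
opening: 0.0204
grasp_force: 20.0
```

Run:
```python
from h import *
s=env.get_state(); R=grip_R(); G=np.array([.6234,-.1678,.1404])
print(s["position"],s["orientation"],move(G-.118*R[:,2]-.005*R[:,0],R)); print(move(G,R))
```

```text
[ 0.57243049 -0.15217584  0.24653384] [[-8.30160244e-01  2.82564914e-01  4.80615271e-01]
 [ 2.44920100e-01  9.59247903e-01 -1.40917019e-01]
 [-5.00847396e-01  7.28633666e-04 -8.65535300e-01]] [ 0.0158 -0.0042  0.0047  0.0004  0.0003  0.0003]
[ 5.85e-02 -5.50e-03  9.88e-01  4.00e-04  3.00e-04  3.00e-04]
```

Call:
step_arm(
  targets=[
    [0.016,-0.005,0.15,0,0,0],
    [0.016,-0.005,0.3,0,0,0],
    [0.016,-0.005,0.5,0,0,0],
    [0.016,-0.005,0.65,0,0,0],
    [0.016,-0.005,0.8,0,0,0],
    [0.02,-0.005,0.9,0,0,0],
    [0.035,-0.005,0.95,0,0,0],
    [0.05,-0.005,0.97,0,0,0],
    [0.056,-0.005,0.975,0,0,0],
    [0.056,-0.005,0.975,0,0,0],
    [0.056,-0.005,0.975,0,0,0],
  ],
)

```text
t: 20.75
position: [0.6222, -0.168, 0.1424]
orientation: [[-0.829, 0.284, 0.482], [0.246, 0.959, -0.142], [-0.502, 0.001, -0.865]]
force: [1.8, 1.4, -0.4]
opening: 0.0203
grasp_force: 20.0
```

Run:
```python
from h import *
s=env.get_state(); R=grip_R(); G=np.array([.6234,-.1678,.1404])
print(s["force"],move(G,R))
a=env.camera("scene"); p=np.array(s["position"]); z=np.array(s["orientation"])[:,2]
o=cv2.imread("pics/scene0.png")
r=lambda i,x,y,w,h,k:cv2.resize(i[y:y+h,x:x+w],None,fx=k,fy=k,interpolation=cv2.INTER_CUBIC)
cv2.imwrite("pics/s7.png",np.hstack([r(o,155,120,90,90,4.4444),r(a,155,120,90,90,4.4444)]))
```

```text
[ 1.84084588  1.41902057 -0.4486772 ] [ 0.0005  0.0046  0.0186  0.0002  0.0008 -0.    ]
```

View pics/s7.png

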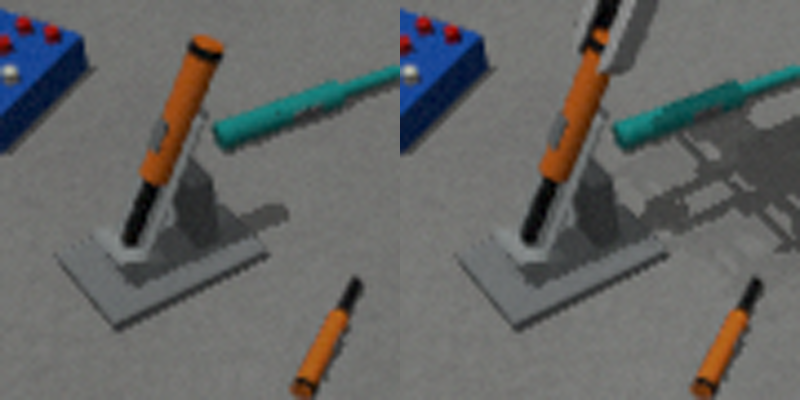

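The probe is back as before, with its tip at crop (530,243), the same as at the start. I lower the last 2 mm, release and back out along the axis.

Call:
step_arm(
  targets=[
    [0,0,0.008,0,0,0],
    [0,0,0.014,0,0,0],
    [0,0,0.014,0,0,0],
    [0,0,0.014,0,0,0],
  ],
)

```text
t: 21.2
position: [0.6231, -0.1684, 0.1406]
orientation: [[-0.829, 0.284, 0.481], [0.246, 0.959, -0.142], [-0.502, 0.001, -0.865]]
force: [1.3, 1.6, 3.2]
opening: 0.0206
grasp_force: 20.0
```

Call:
step_arm(
  targets=[
    [0,0,0,0,0,0],
    [0,0,0,0,0,0],
    [0,0,0,0,0,0],
    [0,0,0,0,0,0],
    [0,0,0,0,0,0],
    [0,0,0,0,0,0],
    [0,0,0,0,0,0],
    [0,0,0,0,0,0],
    [0,0,0,0,0,0],
    [0,0,0,0,0,0],
  ],
  claw=1,
)

```text
t: 22.2
position: [0.6226, -0.1682, 0.1399]
orientation: [[-0.83, 0.284, 0.48], [0.246, 0.959, -0.141], [-0.501, 0.001, -0.866]]
force: [-0.1, 0.1, 0.6]
opening: 0.0935
grasp_force: 0.0
```

Call:
step_arm(
  targets=[
    [0,0,-0.2,0,0,0],
    [0,0,-0.4,0,0,0],
    [0,0,-0.7,0,0,0],
    [0,0,-1,0,0,0],
    [0,0,-1,0,0,0],
    [0,0,-1,0,0,0],
    [0,0,-1,0,0,0],
    [0,0,-1,0,0,0],
  ],
)

```text
t: 23.0
position: [0.5645, -0.151, 0.2415]
orientation: [[-0.831, 0.284, 0.478], [0.247, 0.959, -0.14], [-0.498, 0.001, -0.867]]
force: [0.0, 0.4, -1.2]
opening: 0.0943
grasp_force: 0.0
```

Run:
```python
from h import *
a=env.camera("scene"); o=cv2.imread("pics/scene0.png"); w4=cv2.imread("pics/w4.png")[:,400:]
def seg(i):
    h=cv2.cvtColor(i[120:180,180:215],cv2.COLOR_BGR2HSV); m=cv2.inRange(h,(3,140,100),(18,255,255)); ys,xs=np.nonzero(m)
    return np.round([xs.mean(),ys.mean(),len(xs),*cv2.fitLine(np.c_[xs,ys].astype(np.float32),2,0,.01,.01).ravel()[:2]],3)
print("probe before/after",seg(o),seg(a))
# pot crop vs the one right after placing
n=cv2.resize(a[180:270,250:340],(400,400),interpolation=cv2.INTER_CUBIC)
def pot(i):
    m=cv2.inRange(cv2.cvtColor(i,cv2.COLOR_BGR2HSV),(100,100,40),(130,255,255)); ys,xs=np.nonzero(m); return xs.mean(),ys.mean(),len(xs)
print(pot(w4),pot(n))
```

```text
probe before/after [ 14.761  24.176 159.      0.375  -0.927] [ 14.938  24.043 162.      0.385  -0.923]
(np.float64(134.49396076915644), np.float64(127.98560247366895), 10349) (np.float64(134.76385426653883), np.float64(127.40009587727708), 10430)
```

The probe lies as it was found and the pot hasn't moved since it was placed.

```bash
python3 -c "
from cell import env
print(env.close_job())"
```

```text
the job is handed in; nothing more can be done
None
```

The job is handed in (no verdict came back): by my camera checks the pot stands centred on the pad, its label within about 3° of facing the reader; the probe was dipped about half way for just over a second and is back in its stand, tip down; the arm touched nothing else.

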